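# Vortex-mix a tube in touch mode

### The arm

A 7-joint arm with a two-finger parallel gripper is mounted at the origin on a cart in front of the work surface, level with it; the furniture and walls round the work are solid. World frame = base frame: x ahead of the robot, y to its left, z up, the work surface at z = 0. Lengths are in m, angles in rad, forces in N, time in s.
With the tool pointing down it reaches from about 0.425 to 0.925 m from the base axis. Payload 6.8 kg.
Tool frame: the origin (TCP) lies at the very end of the fingers, on their centre line; the grasp point (between the pads) lies 19 mm behind it (manip.hold_point_z is the distance from the TCP to the grasp point, in m); z points along the fingers, y is the line along which they close (so a half turn about z gives the same grasp; the last joint's range is limited). The gripper opens to 85 mm and grips with 20 to 120 N. Pads are 22 mm wide; open, the fingers measure 114 mm over their backs; the gripper's body (76 mm by 85 mm) begins 54 mm behind the grasp point. The pads swing forward as they close: fully open they stand 13 mm farther back than shut.
Start: joints at [1.072, 0.477, 0.022, 1.555, -0.011, 1.109, -0.083], TCP at [0.257, -0.624, 0.231] pointing down, gripper open.
Joint ranges: [-2.96, 2.96], [-0.34, 2.1], [-1.41, 1.46], [0.24, 2.44], [-1.37, 4.51], [0.17, 1.92], [-2.96, 2.96]. Speed limits (rad/s): [2.39, 2.39, 3.14, 3.14, 3.14, 3.14, 3.14].

### API

Orientations are given as a unit quaternion [w, x, y, z].
In Python, from cell import readout, get_image, ticket, finder, manip gives the robot as it stands.
- The arm moves only by the tool move_arm, never from a script. Its argument "series" is a list of rows, each an object with "fingers": the opening, from -1 (shut) to 1 (fully open); "linear": the shift along the tool's x, y, z in cm, a list of three; "turn": the turn about the tool's z in degrees. A call has 1 to 8 rows; each row shifts and turns the commanded pose from where the row before left it, along the tool's axes as they then stand; what a row does not reach is not made up. A row lasts 1/8 s, in which the tool goes at most 62.5 mm and 10.7 degrees, less where a joint would pass 70% of its speed; a pose out of reach is approached as far as the arm can. A call is refused whole if a number of a shift passes 6.25 or a number of a turn 10.7, either way. A call with a gripper value outside its range is refused whole. The fingers move at their own pace and stop on an object; "grip_force" is the grip in N (left out, the last holds). Time passes only in rows, so rows that do not move let the fingers close. It gives the time, the measured TCP pose, the force, the opening and the grip force at its end, in the units of the state.
- readout.read_state(): the state, without advancing time (a new reading comes with each control period).
- get_image(name): name is "scene" or "top"; returns a dict with "image" (480x640x3 uint8, red, green, blue), "range_z" (480x640 float32, m along the optical axis (not along the pixel's ray), 0 where there is no reading), "fx", "fy", "cx", "cy" (pixels), "k1" (the pictures are not rectified: a ray, as slopes to the right and down, at radius r is drawn at 1 + k1 r^2 times it, then the intrinsics apply), "T" (4x4, takes a point from camera to world coordinates). Camera axes: x right, y down, z forward; pixel columns grow to the right and rows downward; lengths in m; the calibration is good to about 2 mm. A picture is of the moment at which its call begins.
- ticket.hand_in(): hands the job in; it is judged then, once.
Trained networks look in a picture, given as the dict that the camera call returned (one of the last four; its "shot" number tells which), for a name from the list of things; names that differ only in an ending like _2 or _b are one class to them, and where a whole thing is asked for, a point or a joint stands for the part that bears it (a point fixed in the world has none). Each returns a list of dicts, best first, with "confidence" (0 to 1); they miss things now and then, are a little off and sometimes report something else, mostly with a low value. They report only what shows in the picture. A call takes as long as a camera call.
- finder.search_frame(thing, picture): "centre" ([column, row] in pixels, amid what is visible of it).
- finder.masks_of(thing, picture): "region" (480x640 bool, what is visible of it) and "centre" ([column, row] in pixels, amid what is visible of it).
- finder.place_of(thing, picture): "centre" ([column, row] in pixels: a listed point, or the origin of a listed thing).
The state is a dict: "time": time; "joint_pos": joint angles; "qvel": joint speeds; "tau": joint torques, N m; "tool_pos": TCP position; "ee_rot": TCP orientation; "wrist_force": force on the tool from outside, world axes, zero at the start; "ft_torque": the same for the moment, N m; "finger_gap": finger opening in m; "grip_force": force on a finger pad.
Only numpy, scipy, OpenCV 4.12 (cv2) and the standard library are available. Lean on these libraries where they do the work, as an engineer would, in place of code of your own. Each camera call takes 0.05 s, during which the arm holds its last target. There are 200 camera calls.

### The job

Wake the vortex mixer with its round power key at the left, then press the touch-mode key at the right end of the row, leaving the middle key alone. Then take the tube that stands alone at one end of the rack beside the mixer (leave the other two in the rack), stand it upright with its pointed foot in the mixer's rubber cup, and push it straight down until the sprung cup has sunk about 5 mm, half of its travel. Finish like that, still gripping the tube and holding the cup down: the mixer only runs while it is held.

Things in the scene. Friction and masses are not known exactly. Their poses are not given: they have to be found in the camera images.
- mixer: vortex mixer, fixed, 182 (x) x 127 (y) mm, white on a grey base. Origin: centre of its underside; x runs from its low console with the keys (robot's side) to its tower at the back, y to the left for someone facing the keys, z up. Tower: x = 0 to 81 mm, 92 mm high. The console's face is 55 mm high at the row of keys and rises towards the tower at 10 degrees
- key_power_top (a point): centre of the top of the power key: round, 20 mm across, at the left (+y) end of the row of three grey keys across the console, which are 36 mm apart and stand 6 mm proud of it; z points out of the console along the key's axis, 10 degrees from vertical, leaning to the mixer's -x
- key_touch_top (a point): centre of the top of the touch-mode key: oblong, 22 x 16 mm, marked with one dark dot, at the right (-y) end of the row; axes as for the power key
- key_run_top (a point): centre of the top of the continuous-run key: oblong, 22 x 16 mm, marked with a dark bar, in the middle of the row; must not be pressed
- key_power (a joint): travel of the power key in m: 0 up, 0.003 fully down; springs back; 0.8 N starts it, about 4 N takes it fully down; it counts as pressed beyond 0.0018 for a tenth of a second
- key_touch (a joint): travel of the touch-mode key, same values and spring
- key_run (a joint): travel of the continuous-run key, same values and spring; must stay up
- head (a joint): how far the cup head is pressed down, in m: 0 up, 0.010 on its stop; a spring of 1.4 N per mm with about 2 N of preload pushes it up, so 5 mm takes about 9 N
- cup_seat (a point): centre of the floor of the black rubber cup, where the tube's foot rests; moves with the head. The cup stands on a stem on the tower, 40 mm behind the mixer's origin; its mouth is 32 mm across inside, 46 mm outside, the rim 15 mm above the floor, the inside narrowing to 11 mm at the floor. Head up: floor 114 mm, rim 129 mm above the bench. z is up
- tube: the tube to mix: 15 ml conical tube with a blue screw cap, 112 mm tall, body 16 mm across, cap 20 mm across over the top 14 mm, about 20 g; stands alone at one end of the rack, in the middle row. Origin: tip of its foot; z points to the cap. In the rack its foot is 3 mm above the bench, it stands 60 mm out of the deck and may lean slightly
- tube_b: one of the two other tubes (same kind), at the far end of the rack from the tube to mix; stays in the rack
- tube_c: the other of the two, beside it; stays in the rack
- rack: white rack for 15 ml tubes, loose, 128 (x) x 78 (y) x 55 mm tall, 0.35 kg, 5 x 3 square holes 19 mm wide, 24 mm apart. Origin: centre of its underside; the tube to mix stands at x = -48, y = 0 mm, the other two at (48, -25) and (24, 25); the rack may be turned any way

How it is judged:
By the outcome, as a careful person would: the job done as asked, in the order asked, and still so for the second after the job is handed in, while the arm keeps its last pose, push and grip.
It also fails if it takes over 61 s, if anything falls off the work surface, if the arm or the gripper's body presses on something with over 40 N, if the wrist force passes 120 N, or if a joint passes its speed limit or range.

## Working session

There is one attempt and no reset: what is moved stays moved. The work goes in short steps, Python scripts to look and compute and a tool call to move; the robot and the scene stay as the last step left them, time stands still between calls to the robot, and variables do not carry over. Pictures are saved under pics/ and viewed, at most 10 in all, crops included, and the job is handed in when it is done.

Besides the shell and the picture viewer there is one more tool, called after ">>>" by a JSON object that holds its "api" and its "payload", one argument or row to a line. move_arm: Moves the arm, as the interface text tells. Its arguments: {"type":"object","properties":{"series":{"type":"array","items":{"type":"object","properties":{"fingers":{"type":"number"},"linear":{"type":"array","items":{"type":"number"}},"turn":{"type":"number"}}}},"grip_force":{"type":"number"}},"required":["series"]}

```bash
ls; mkdir -p pics
cat > h.py <<'E'
import numpy as np, cv2
from cell import readout, get_image, ticket, finder, manip
def ray(p,px):
    d=np.array([(px[0]-p["cx"])/p["fx"],(px[1]-p["cy"])/p["fy"]]); u=d.copy()
    for _ in range(20): u=d/(1+p["k1"]*(u@u))
    T=np.array(p["T"]); return T[:3,3],T[:3,:3]@np.array([u[0],u[1],1.])
def atz(p,px,z):
    o,d=ray(p,px); return o+d*(z-o[2])/d[2]
def dep(p,px,r=2):
    c,w=int(round(px[0])),int(round(px[1])); a=p["range_z"][max(0,w-r):w+r+1,max(0,c-r):c+r+1]; a=a[a>0]
    o,d=ray(p,px); return o+d*np.median(a) if a.size else None
def tri(p1,x1,p2,x2):
    o1,d1=ray(p1,x1);o2,d2=ray(p2,x2);A=np.stack([d1,-d2],1)
    t=np.linalg.lstsq(A,o2-o1,rcond=None)[0];a=o1+d1*t[0];b=o2+d2*t[1];return (a+b)/2,np.linalg.norm(a-b)
def cloud(p):
    v,u=np.mgrid[0:480,0:640]; d=np.stack([(u-p["cx"])/p["fx"],(v-p["cy"])/p["fy"]],-1);w=d.copy()
    for _ in range(20): w=d/(1+p["k1"]*(w**2).sum(-1,keepdims=True))
    T=np.array(p["T"]); r=np.concatenate([w,np.ones((480,640,1))],-1)*p["range_z"][...,None]
    return r@T[:3,:3].T+T[:3,3]
def save(p,n): cv2.imwrite("pics/"+n,np.ascontiguousarray(p["image"][...,::-1]))
E
cat > a.py <<'E'
from h import *
np.set_printoptions(precision=4,suppress=True)
s=get_image("scene");t=get_image("top")
save(s,"s1.png");save(t,"t1.png")
print(s["T"],t["T"],s["fx"],t["fx"]);print(readout.read_state()["ee_rot"],manip.hold_point_z)
for n in ["key_power_top","key_touch_top","key_run_top","cup_seat","tube","rack","mixer"]:
    for k,p in (("s",s),("t",t)):
        for r in finder.place_of(n,p)[:3]:
            print(n,k,round(r["confidence"],2),np.round(r["centre"],1),dep(p,r["centre"]))
for k,p in (("s",s),("t",t)):
    for r in finder.masks_of("tube",p)[:4]: print("mask",k,round(r["confidence"],2),np.round(r["centre"],1),r["region"].sum(),dep(p,r["centre"]))
E
python3 a.py
```

```text
pics
[[-0.8084 -0.3312  0.4866  0.0892]
 [-0.5885  0.4723 -0.6562  0.6422]
 [-0.0125 -0.8168 -0.5768  0.6723]
 [ 0.      0.      0.      1.    ]] [[-0.0143 -0.9927  0.1201  0.4653]
 [-0.9997  0.0165  0.0174 -0.0138]
 [-0.0193 -0.1198 -0.9926  0.9624]
 [ 0.      0.      0.      1.    ]] 593.9234347426087 460.22480898457343
[-0.0008  0.981   0.1942 -0.0002] 0.0187
key_power_top s 0.66 [288.9 355. ] [0.4674 0.2027 0.0596]
key_power_top s 0.46 [305.5 345.1] [0.4597 0.1746 0.0599]
key_power_top t 0.55 [209.2 295.5] [0.4678 0.2158 0.0614]
key_touch_top s 0.44 [320.  328.2] [0.4617 0.1368 0.0616]
key_touch_top t 0.57 [246.9 300.7] [0.4569 0.1416 0.0582]
key_run_top s 0.64 [303.2 343.8] [0.4626 0.1761 0.062 ]
key_run_top t 0.55 [228.3 295.2] [0.4681 0.1775 0.0627]
cup_seat s 0.78 [252.4 283. ] [0.5651 0.1616 0.1142]
cup_seat t 0.97 [231.1 242.2] [0.5664 0.162  0.1138]
cup_seat t 0.59 [399.6 216.5] [ 0.6194 -0.1632  0.0556]
tube t 0.69 [400.1 259.5] [ 0.5333 -0.1609  0.0571]
tube t 0.67 [401.4 215. ] [ 0.6224 -0.167   0.0553]
tube t 0.42 [386.2 231.9] [ 0.589  -0.1356  0.054 ]
rack s 0.69 [365.7 236. ] [ 0.5489 -0.1273  0.037 ]
rack t 0.6 [394.2 238. ] [ 0.5764 -0.151   0.0551]
mixer s 0.88 [276.5 354.1] [0.4825 0.2114 0.0596]
mixer t 0.75 [236.3 262.4] [0.5301 0.1564 0.0913]
mask s 0.8 [386.3 204.8] 314 [ 0.5292 -0.162   0.0941]
mask s 0.61 [346.5 202.9] 292 [ 0.5932 -0.1285  0.0924]
mask s 0.6 [342.1 182.5] 144 [ 0.628  -0.1652  0.1062]
mask t 0.66 [405.2 207.3] 137 [ 0.6278 -0.1657  0.1086]
mask t 0.59 [386.6 221.7] 111 [ 0.6    -0.1289  0.1145]
mask t 0.43 [408.7 254.6] 115 [ 0.5377 -0.1678  0.1149]
```

Run:
```python
import cv2
a=cv2.imread("pics/t1.png")[170:330,180:440];b=cv2.imread("pics/s1.png")[140:400,210:430]
cv2.imwrite("pics/t1c.png",cv2.resize(a,None,fx=3,fy=3,interpolation=2));cv2.imwrite("pics/s1c.png",cv2.resize(b,None,fx=2.2,fy=2.2,interpolation=2))
```

```text
(no output)
```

View pics/t1c.png

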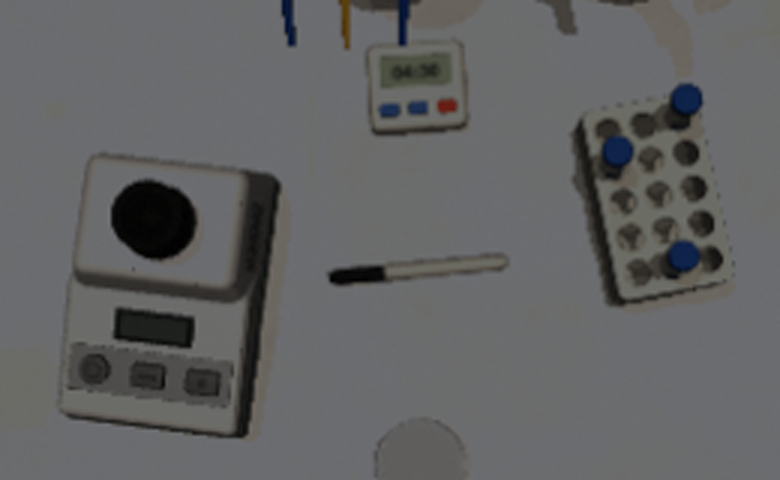

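View pics/s1c.png

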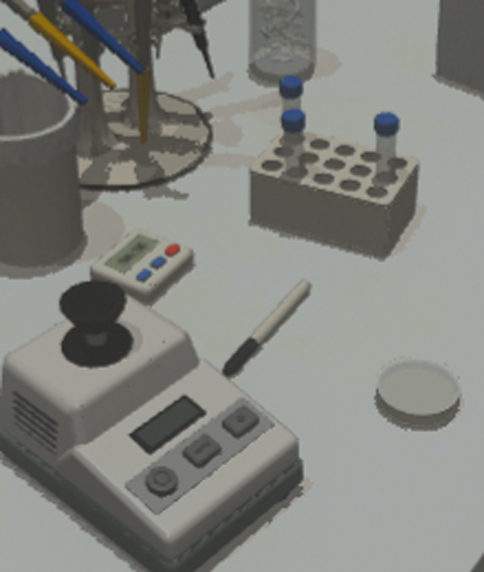

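```bash
cat > b.py <<'E'
from h import *
np.set_printoptions(precision=4,suppress=True)
from scipy import ndimage
s=get_image("scene");t=get_image("top")
for k,p in (("s",s),("t",t)):
    C=cloud(p);X,Y,Z=C[...,0],C[...,1],C[...,2]
    im=p["image"].astype(int)
    # tube caps: high points near rack
    m=(Z>0.095)&(Z<0.135)&(Y<-0.05)&(Y>-0.3)&(X>0.4)&(X<0.75)
    l,n=ndimage.label(m)
    for i in range(1,n+1):
        q=C[l==i]
        if len(q)>15:
            tp=q[q[:,2]>np.percentile(q[:,2],90)-0.004]
            print(k,"cap",len(q),tp.mean(0),tp.min(0),tp.max(0))
    m=(Z>0.049)&(Z<0.06)&(Y<-0.05)&(Y>-0.3)&(X>0.4)&(X<0.75)
    q=C[m][:,:2].astype(np.float32);print(k,"deck",len(q),cv2.minAreaRect(q))
    m=(Z>0.086)&(Z<0.096)&(Y>0.05)&(Y<0.3)&(X>0.4)&(X<0.75)
    q=C[m][:,:2].astype(np.float32);print(k,"tower",len(q),cv2.minAreaRect(q))
    m=(Z>0.121)&(Z<0.135)&(Y>0.05)&(Y<0.3)&(X>0.4)&(X<0.75)
    q=C[m][:,:2].astype(np.float32);print(k,"rim",len(q),cv2.minEnclosingCircle(q),np.median(C[m][:,2]))
# grey keys
    m=(Z>0.05)&(Z<0.075)&(Y>0.08)&(Y<0.27)&(X>0.42)&(X<0.51)&(im.sum(-1)<480)
    l,n=ndimage.label(m)
    for i in range(1,n+1):
        if (l==i).sum()>25:
            yx=ndimage.center_of_mass(l==i); print(k,"dark",(l==i).sum(),yx[::-1],C[l==i].mean(0),im[l==i].mean(0))
E
python3 b.py
```

```text
s cap 104 [ 0.7416 -0.1799  0.1313] [ 0.7344 -0.1933  0.1283] [ 0.7497 -0.1707  0.1339]
s cap 120 [ 0.6319 -0.1705  0.113 ] [ 0.6222 -0.1807  0.11  ] [ 0.6435 -0.16    0.1157]
s cap 127 [ 0.5999 -0.1261  0.1132] [ 0.5907 -0.1377  0.1104] [ 0.6101 -0.1173  0.1158]
s cap 131 [ 0.5339 -0.1644  0.1131] [ 0.5252 -0.175   0.1103] [ 0.5436 -0.1561  0.1165]
s deck 1140 ((0.5799360871315002, -0.16054201126098633), (0.13150258362293243, 0.08298835158348083), 9.518982887268066)
s tower 2125 ((0.6417973637580872, 0.13994061946868896), (0.11372897028923035, 0.25764521956443787), 73.43133544921875)
s rim 448 ((0.6458046436309814, 0.11258992552757263), 0.11995498836040497) 0.1271602531399445
s dark 3329 (np.float64(295.53529588465005), np.float64(343.3346350255332)) [0.4747 0.1777 0.058 ] [123.2875 123.8726 118.6786]
t cap 51 [ 0.7431 -0.1785  0.1317] [ 0.7373 -0.187   0.1293] [ 0.75   -0.1735  0.1347]
t cap 99 [ 0.6349 -0.1709  0.1152] [ 0.6268 -0.1799  0.1128] [ 0.6447 -0.1609  0.1185]
t cap 78 [ 0.6039 -0.1266  0.1151] [ 0.5953 -0.1357  0.1126] [ 0.6128 -0.1186  0.1203]
t cap 96 [ 0.5384 -0.1649  0.115 ] [ 0.5296 -0.1743  0.1126] [ 0.5466 -0.1552  0.1185]
t deck 1443 ((0.5828195214271545, -0.16045613586902618), (0.12773647904396057, 0.07945187389850616), 10.179794311523438)
t tower 1705 ((0.5670955181121826, 0.16326235234737396), (0.10764430463314056, 0.08059192448854446), 82.78473663330078)
t rim 357 ((0.6492184400558472, 0.11419741064310074), 0.11798243969678879) 0.12853165063417404
t dark 2095 (np.float64(231.9236276849642), np.float64(290.7613365155131)) [0.4766 0.1713 0.0589] [77.4893 77.5079 75.0305]
```

The top crop shows the keys at about full-frame (211,293), (229,295) and (247,297), the cup at (231,243), and the lone tube's cap at (408,255). The scene crop shows the keys at (283,358), (302,345) and (319,331). The second finder candidates for the power and run keys land on each other's keys, so I'm triangulating from the picture pixels instead.

```bash
cat > c.py <<'E'
from h import *
np.set_printoptions(precision=4,suppress=True)
s=get_image("scene");t=get_image("top")
P={"power":((283.2,358.2),(211.3,293)),"run":((301.8,344.5),(229,295.3)),"touch":((319.1,330.5),(247.3,297.3)),"cap":((385.5,194),(407.8,255.3))}
for n,(a,b) in P.items():
    X,e=tri(s,a,t,b);print(n,X,"gap",round(e,4),"s@z",atz(s,a,X[2])," t@z",atz(t,b,X[2]),"dep",dep(s,a,1),dep(t,b,1))
for k,p in (("s",s),("t",t)):
    C=cloud(p);X,Y,Z=C[...,0],C[...,1],C[...,2]
    near=np.hypot(X-.566,Y-.162)<.035
    q=C[near&(Z>.123)&(Z<.135)];print(k,"rim",len(q),cv2.minEnclosingCircle(q[:,:2].astype(np.float32)),np.median(q[:,2]))
    m=(Z>.06)&(Z<.097)&(np.hypot(X-.536,Y+.165)<.016);q=C[m]; print(k,"body",len(q),q.mean(0))
    for n in ("key_power_top","key_run_top","key_touch_top"):
        for r in finder.masks_of(n,p)[:3]: print(k,n,round(r["confidence"],2),np.round(r["centre"],1),r["region"].sum())
    for lo in (.062,.072,.082):
        q=C[(Z>lo)&(Z<lo+.01)&(np.hypot(X-.536,Y+.165)<.016)]; print(lo,len(q),q.mean(0) if len(q) else"")
E
python3 c.py
```

```text
power [0.4718 0.2117 0.0586] gap 0.0022 s@z [0.4708 0.2112 0.0586]  t@z [0.4727 0.2123 0.0586] dep [0.469  0.2132 0.0614] [0.4727 0.2111 0.0635]
run [0.4667 0.1763 0.0585] gap 0.0027 s@z [0.4655 0.1757 0.0585]  t@z [0.4679 0.177  0.0585] dep [0.4638 0.1778 0.0613] [0.4678 0.1761 0.0628]
touch [0.4626 0.14   0.0592] gap 0.0024 s@z [0.4615 0.1394 0.0592]  t@z [0.4636 0.1406 0.0592] dep [0.4598 0.1416 0.0619] [0.4636 0.1401 0.0625]
cap [ 0.5359 -0.167   0.1121] gap 0.0017 s@z [ 0.5352 -0.1674  0.1121]  t@z [ 0.5367 -0.1665  0.1121] dep [ 0.533  -0.1634  0.1149] [ 0.5364 -0.1659  0.1156]
s rim 367 ((0.5635387897491455, 0.16353866457939148), 0.023613356053829193) 0.12753125494962592
s body 150 [ 0.531  -0.1622  0.0786]
s key_power_top 0.67 [287.  356.3] 113
s key_run_top 0.69 [304.3 345.9] 148
s key_run_top 0.61 [281.5 356.5] 116
s key_touch_top 0.54 [321.3 330.3] 138
0.062 40 [ 0.5306 -0.1626  0.0667]
0.072 40 [ 0.5309 -0.1621  0.0764]
0.082 46 [ 0.5316 -0.1618  0.0868]
t rim 324 ((0.5668080449104309, 0.16441313922405243), 0.022791048511862755) 0.12889095710220216
t body 24 [ 0.5336 -0.1613  0.0775]
t key_touch_top 0.64 [246.5 299.1] 71
0.062 9 [ 0.5329 -0.1621  0.0683]
0.072 5 [ 0.5358 -0.1596  0.0765]
0.082 10 [ 0.5331 -0.1614  0.0862]
```

>>> {"api": "move_arm", "payload": {
  "series": [
    {"fingers":-1,"linear":[3,0,0],"turn":10},
    {"fingers":-1,"linear":[4,0,0],"turn":10},
    {"fingers":-1,"linear":[4,0,0],"turn":9.6},
    {"fingers":-1,"linear":[4,0,0],"turn":0},
    {"fingers":-1,"linear":[0,0,0],"turn":0}
  ],
  "grip_force": 60
}}

```text
time: 2.02
tool_pos: [0.4084, -0.6056, 0.2306]
ee_rot: [-0.001, 0.998, -0.06, 0.001]
wrist_force: [-1.3, -0.5, -0.4]
finger_gap: 0.0003
grip_force: 0.0
```

```bash
cat > d.py <<'E'
import sys
from h import *
np.set_printoptions(precision=4,suppress=True)
from scipy.spatial.transform import Rotation as R
st=readout.read_state();q=np.array(st["ee_rot"]);M=R.from_quat(np.r_[q[1:],q[0]]).as_matrix()
p=np.array(st["tool_pos"]);print("t",st["time"],p,"yaw",np.degrees(np.arctan2(M[1,0],M[0,0])),"f",np.array(st["wrist_force"]),st["finger_gap"],st["grip_force"])
for a in sys.argv[1:]:
    x=np.array([float(v) for v in a.split(",")]);print(a,"cm tool:",M.T@(x-p)*100)
E
python3 d.py .4705,.212,.12 .46,-.2,.22
```

```text
t 2.025 [ 0.4084 -0.6056  0.2306] yaw -6.866622506797272 f [-1.3143 -0.491  -0.3911] 0.00029965607044978504 0.0
.4705,.212,.12 cm tool: [ -3.6331 -81.8971  11.1687]
.46,-.2,.22 cm tool: [  0.268  -40.8816   1.1159]
```

>>> {"api": "move_arm", "payload": {
  "series": [
    {"fingers":-1,"linear":[0,-5,0]},
    {"fingers":-1,"linear":[0,-5.5,0]},
    {"fingers":-1,"linear":[0,-5.5,0]},
    {"fingers":-1,"linear":[0,-5.5,0]},
    {"fingers":-1,"linear":[0,-5.5,0]},
    {"fingers":-1,"linear":[0,-5.5,0]},
    {"fingers":-1,"linear":[0,-5.5,0]},
    {"fingers":-1,"linear":[0,-5.5,0]}
  ]
}}

```text
schema error: expected keys fingers, linear, turn
```

>>> {"api": "move_arm", "payload": {
  "series": [
    {"fingers":-1,"linear":[-0.5,-5.5,0]},
    {"fingers":-1,"linear":[-0.5,-5.5,0]},
    {"fingers":-1,"linear":[-0.5,-5.5,0]},
    {"fingers":-1,"linear":[-0.5,-5.5,0]},
    {"fingers":-1,"linear":[-0.5,-5.5,0]},
    {"fingers":-1,"linear":[-0.5,-5.5,0]},
    {"fingers":-1,"linear":[-0.5,-4,0]},
    {"fingers":-1,"linear":[0,0,0]}
  ]
}}

```text
schema error: expected keys fingers, linear, turn
```

```bash
python3 d.py .4705,.212,.085 .4615,.141,.085
```

```text
t 2.025 [ 0.4084 -0.6056  0.2306] yaw -6.866622506797272 f [-1.3143 -0.491  -0.3911] 0.00029965607044978504 0.0
.4705,.212,.085 cm tool: [ -3.6393 -81.892   14.6687]
.4615,.141,.085 cm tool: [ -3.684  -74.7353  14.6582]
```

>>> {"api": "move_arm", "payload": {
  "series": [
    {"fingers":-1,"linear":[0,-5,0],"turn":0},
    {"fingers":-1,"linear":[0,-5.5,0],"turn":0},
    {"fingers":-1,"linear":[0,-5.5,0],"turn":0},
    {"fingers":-1,"linear":[0,-5.5,0],"turn":0},
    {"fingers":-1,"linear":[0,-5.5,0],"turn":0},
    {"fingers":-1,"linear":[0,-5.5,0],"turn":0},
    {"fingers":-1,"linear":[0,-5.5,0],"turn":0},
    {"fingers":-1,"linear":[0,-5.5,0],"turn":0}
  ]
}}

```text
time: 3.02
tool_pos: [0.4574, -0.1751, 0.2316]
ee_rot: [0.0, 0.998, -0.064, 0.0]
wrist_force: [1.1, -0.7, -0.1]
finger_gap: -0.0001
grip_force: 0.0
```

>>> {"api": "move_arm", "payload": {
  "series": [
    {"fingers":-1,"linear":[-0.5,-5.5,0],"turn":0},
    {"fingers":-1,"linear":[-0.5,-5.5,0],"turn":0},
    {"fingers":-1,"linear":[-0.5,-5.5,0],"turn":0},
    {"fingers":-1,"linear":[-0.5,-5.5,0],"turn":0},
    {"fingers":-1,"linear":[-0.5,-5.5,0],"turn":0},
    {"fingers":-1,"linear":[-0.5,-5.5,0],"turn":0},
    {"fingers":-1,"linear":[-0.5,-4,0],"turn":0},
    {"fingers":-1,"linear":[0,0,0],"turn":0}
  ]
}}

```text
time: 4.03
tool_pos: [0.4693, 0.1982, 0.2315]
ee_rot: [-0.001, 0.998, -0.061, 0.0]
wrist_force: [-0.0, -0.4, -0.2]
finger_gap: -0.0002
grip_force: 0.0
```

```bash
python3 d.py .4705,.212,.085 .4615,.141,.085
```

```text
t 4.025 [0.4693 0.1982 0.2315] yaw -6.937166690490393 f [-0.0128 -0.4079 -0.1913] -0.0002175818786737662 0.0
.4705,.212,.085 cm tool: [-0.054  -1.3641 14.6544]
.4615,.141,.085 cm tool: [-0.0899  5.7926 14.6458]
```

>>> {"api": "move_arm", "payload": {
  "series": [
    {"fingers":-1,"linear":[0,-1.4,3.5],"turn":0},
    {"fingers":-1,"linear":[0,0,4],"turn":0},
    {"fingers":-1,"linear":[0,0,4],"turn":0},
    {"fingers":-1,"linear":[0,0,3.4],"turn":0},
    {"fingers":-1,"linear":[0,0,0],"turn":0},
    {"fingers":-1,"linear":[0,0,0],"turn":0}
  ]
}}

```text
time: 4.78
tool_pos: [0.4726, 0.2088, 0.0835]
ee_rot: [-0.0, 0.998, -0.064, 0.001]
wrist_force: [-0.2, -0.4, 0.4]
finger_gap: -0.0001
grip_force: 0.0
```

```bash
python3 d.py .4705,.212,.065
python3 - <<'E'
from h import *
s=get_image("scene");t=get_image("top")
a=cv2.resize(s["image"][230:410,210:370],None,fx=2.5,fy=2.5,interpolation=2);b=cv2.resize(t["image"][220:340,180:280],None,fx=3.75,fy=3.75,interpolation=2)
b=cv2.convertScaleAbs(b,alpha=1.6);save({"image":np.hstack([a,b])},"k1.png")
E
```

```text
t 4.775 [0.4726 0.2088 0.0835] yaw -7.281547386026208 f [-0.248  -0.4479  0.3514] -5.271220113344885e-05 0.0
.4705,.212,.065 cm tool: [-0.248  -0.291   1.8492]
```

View pics/k1.png

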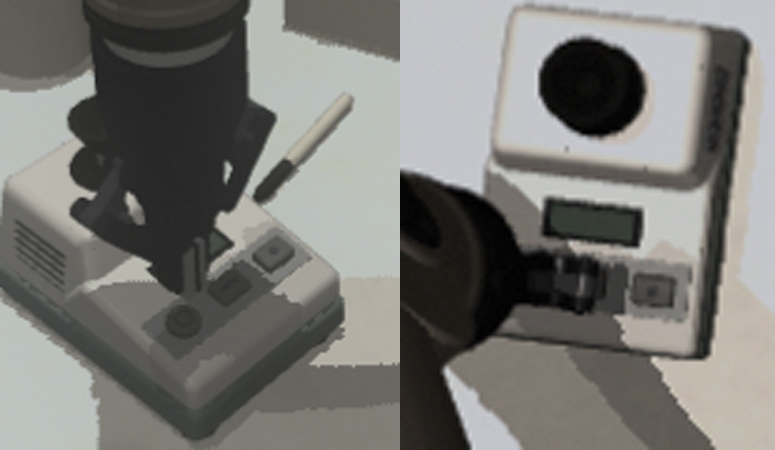

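The left half shows the finger tips above and slightly right of the round key (tip about (192,287), key (183,320) in the crop). In the top view the arm hides the key. That matches the 3 mm correction still to make in y.

>>> {"api": "move_arm", "payload": {
  "series": [
    {"fingers":-1,"linear":[-0.2,-0.3,1.0],"turn":0},
    {"fingers":-1,"linear":[0,0,0.5],"turn":0},
    {"fingers":-1,"linear":[0,0,0],"turn":0},
    {"fingers":-1,"linear":[0,0,0],"turn":0}
  ]
}}

```text
time: 5.38
tool_pos: [0.47, 0.2127, 0.0673]
ee_rot: [0.0, 0.998, -0.063, -0.0]
wrist_force: [0.3, -0.8, -0.1]
finger_gap: -0.0002
grip_force: 0.0
```

```bash
python3 d.py .4705,.212,.061;python3 d.py|tail -1
```

```text
t 5.375 [0.47   0.2127 0.0673] yaw -7.204575342288761 f [ 0.28   -0.8302 -0.0974] -0.00015313530715110838 0.0
.4705,.212,.061 cm tool: [0.0537 0.0623 0.6265]
t 5.375 [0.47   0.2127 0.0673] yaw -7.204575342288761 f [ 0.28   -0.8302 -0.0974] -0.00015313530715110838 0.0
```

>>> {"api": "move_arm", "payload": {
  "series": [
    {"fingers":-1,"linear":[0,0,0.3],"turn":0},
    {"fingers":-1,"linear":[0,0,0.2],"turn":0},
    {"fingers":-1,"linear":[0,0,0],"turn":0}
  ]
}}

```text
time: 5.75
tool_pos: [0.4704, 0.2127, 0.0624]
ee_rot: [-0.0, 0.998, -0.063, 0.0]
wrist_force: [0.8, 0.1, 2.3]
finger_gap: -0.0001
grip_force: 0.9
```

>>> {"api": "move_arm", "payload": {
  "series": [
    {"fingers":-1,"linear":[0,0,0.15],"turn":0},
    {"fingers":-1,"linear":[0,0,0],"turn":0}
  ]
}}

```text
time: 6.0
tool_pos: [0.4705, 0.2127, 0.061]
ee_rot: [-0.0, 0.998, -0.063, 0.0]
wrist_force: [0.7, -0.7, 3.1]
finger_gap: -0.0
grip_force: 1.5
```

>>> {"api": "move_arm", "payload": {
  "series": [
    {"fingers":-1,"linear":[0,0,0.15],"turn":0},
    {"fingers":-1,"linear":[0,0,0],"turn":0},
    {"fingers":-1,"linear":[0,0,0],"turn":0}
  ]
}}

```text
time: 6.38
tool_pos: [0.4707, 0.2127, 0.0601]
ee_rot: [-0.0, 0.998, -0.063, 0.001]
wrist_force: [-0.9, -1.5, 10.0]
finger_gap: -0.0003
grip_force: 4.9
```

The power key is on its stop at 10 N. Next I lift and move to the touch-mode key.

>>> {"api": "move_arm", "payload": {
  "series": [
    {"fingers":-1,"linear":[0,0,-1.5],"turn":0},
    {"fingers":-1,"linear":[0,0,-1.5],"turn":0},
    {"fingers":-1,"linear":[0,3.6,0],"turn":0},
    {"fingers":-1,"linear":[0,3.6,0],"turn":0},
    {"fingers":-1,"linear":[0,0,0],"turn":0},
    {"fingers":-1,"linear":[0,0,0],"turn":0},
    {"fingers":-1,"linear":[0,0,0],"turn":0}
  ]
}}

```text
time: 7.25
tool_pos: [0.4612, 0.1425, 0.0896]
ee_rot: [-0.0, 0.998, -0.062, 0.0]
wrist_force: [0.6, 0.0, -0.2]
finger_gap: 0.0002
grip_force: 0.0
```

```bash
python3 d.py .4615,.141,.068
```

```text
t 7.25 [0.4612 0.1425 0.0896] yaw -7.120360798288039 f [ 0.5748  0.0299 -0.1977] 0.00022527750891784796 0.0
.4615,.141,.068 cm tool: [0.0441 0.1485 2.164 ]
```

>>> {"api": "move_arm", "payload": {
  "series": [
    {"fingers":-1,"linear":[0,0.15,1.2],"turn":0},
    {"fingers":-1,"linear":[0,0,1.0],"turn":0},
    {"fingers":-1,"linear":[0,0,0.5],"turn":0},
    {"fingers":-1,"linear":[0,0,0],"turn":0},
    {"fingers":-1,"linear":[0,0,0],"turn":0}
  ]
}}

```text
time: 7.88
tool_pos: [0.4604, 0.1397, 0.0623]
ee_rot: [0.0, 0.998, -0.063, -0.0]
wrist_force: [-2.0, 0.3, 2.1]
finger_gap: -0.0004
grip_force: 0.9
```

>>> {"api": "move_arm", "payload": {
  "series": [
    {"fingers":-1,"linear":[0,0,0.15],"turn":0},
    {"fingers":-1,"linear":[0,0,0],"turn":0}
  ]
}}

```text
time: 8.12
tool_pos: [0.4607, 0.1397, 0.0609]
ee_rot: [0.0, 0.998, -0.063, -0.0]
wrist_force: [-1.9, -1.1, 3.0]
finger_gap: -0.0001
grip_force: 1.6
```

>>> {"api": "move_arm", "payload": {
  "series": [
    {"fingers":-1,"linear":[0,0,0.1],"turn":0},
    {"fingers":-1,"linear":[0,0,0],"turn":0}
  ]
}}

```text
time: 8.38
tool_pos: [0.4608, 0.1397, 0.0602]
ee_rot: [0.0, 0.998, -0.063, 0.0]
wrist_force: [-3.3, -0.9, 6.3]
finger_gap: 0.0002
grip_force: 4.0
```

The touch key is also on its stop. Now I go to above the tube.

>>> {"api": "move_arm", "payload": {
  "series": [
    {"fingers":-1,"linear":[0,0,-3],"turn":0},
    {"fingers":-1,"linear":[0,0,-5],"turn":0},
    {"fingers":-1,"linear":[0,0,-4],"turn":0},
    {"fingers":0.2,"linear":[2,5,0],"turn":0},
    {"fingers":0.2,"linear":[2.5,6,0],"turn":0},
    {"fingers":0.2,"linear":[2.5,6,0],"turn":0},
    {"fingers":0.2,"linear":[2.3,6,0],"turn":0},
    {"fingers":0.2,"linear":[2,6,0],"turn":0}
  ]
}}

```text
time: 9.38
tool_pos: [0.5356, -0.157, 0.18]
ee_rot: [0.0, 0.998, -0.063, 0.001]
wrist_force: [1.1, -0.4, 0.3]
finger_gap: 0.0516
grip_force: 0.0
```

>>> {"api": "move_arm", "payload": {
  "series": [
    {"fingers":0.2,"linear":[0,0,0],"turn":0},
    {"fingers":0.2,"linear":[0,0,0],"turn":0},
    {"fingers":0.2,"linear":[0,0,0],"turn":0}
  ]
}}

```text
time: 9.75
tool_pos: [0.5348, -0.1531, 0.1798]
ee_rot: [-0.0, 0.998, -0.062, 0.0]
wrist_force: [0.7, 0.2, 0.1]
finger_gap: 0.0514
grip_force: 0.0
```

```bash
python3 d.py .536,-.1665,.13 .536,-.1665,.061
python3 - <<'E'
from h import *
s=get_image("scene");t=get_image("top")
a=cv2.resize(s["image"][120:280,300:450],None,fx=2.5,fy=2.5,interpolation=2);b=cv2.resize(t["image"][190:290,350:450],None,fx=4,fy=4,interpolation=2)
b=cv2.convertScaleAbs(b,alpha=1.6);save({"image":np.hstack([a,b])},"g1.png")
E
```

```text
t 9.75 [ 0.5348 -0.1531  0.1798] yaw -7.0632080941813635 f [0.6886 0.186  0.0806] 0.05142016981652854 0.0
.536,-.1665,.13 cm tool: [0.2844 1.3158 4.979 ]
.536,-.1665,.061 cm tool: [ 0.2836  1.32   11.879 ]
```

View pics/g1.png

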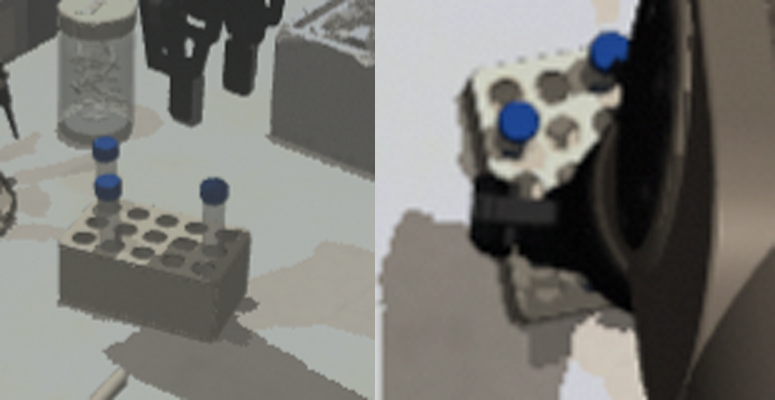

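The left view shows the open fingers above the lone tube, with tips at (185,115) and (240,90) and the tube's cap at (213,190). Nothing is in the way of descending after a 13 mm shift in y.

>>> {"api": "move_arm", "payload": {
  "series": [
    {"fingers":0.2,"linear":[0.3,1.3,0],"turn":0},
    {"fingers":0.2,"linear":[0,0,2],"turn":0},
    {"fingers":0.2,"linear":[0,0,2],"turn":0},
    {"fingers":0.2,"linear":[0,0,0],"turn":0},
    {"fingers":0.2,"linear":[0,0,0],"turn":0}
  ]
}}

```text
time: 10.48
tool_pos: [0.5365, -0.1686, 0.1405]
ee_rot: [0.0, 0.998, -0.063, 0.0]
wrist_force: [0.1, 0.3, 0.4]
finger_gap: 0.0513
grip_force: 0.0
```

```bash
python3 d.py .536,-.1665,.061
```

```text
t 10.475 [ 0.5365 -0.1686  0.1405] yaw -7.216858804028247 f [0.0678 0.3096 0.4403] 0.051259412468914634 0.0
.536,-.1665,.061 cm tool: [-0.0803 -0.2012  7.9485]
```

>>> {"api": "move_arm", "payload": {
  "series": [
    {"fingers":0.2,"linear":[-0.1,-0.2,2],"turn":0},
    {"fingers":0.2,"linear":[0,0,2],"turn":0},
    {"fingers":0.2,"linear":[0,0,2],"turn":0},
    {"fingers":0.2,"linear":[0,0,1.7],"turn":0},
    {"fingers":0.2,"linear":[0,0,0],"turn":0},
    {"fingers":0.2,"linear":[0,0,0],"turn":0}
  ]
}}

```text
time: 11.22
tool_pos: [0.5359, -0.1662, 0.0635]
ee_rot: [0.0, 0.998, -0.063, 0.001]
wrist_force: [-0.2, -0.3, -0.0]
finger_gap: 0.051
grip_force: 0.0
```

```bash
python3 d.py .536,-.1665,.061;python3 - <<'E'
from h import *
s=get_image("scene");a=cv2.resize(s["image"][120:280,300:450],None,fx=3.5,fy=3.5,interpolation=2);save({"image":a},"g2.png")
E
```

```text
t 11.225 [ 0.5359 -0.1662  0.0635] yaw -7.211735174416835 f [-0.1828 -0.2688 -0.0151] 0.05103219267766831 0.0
.536,-.1665,.061 cm tool: [0.0181 0.0294 0.2531]
```

View pics/g2.png

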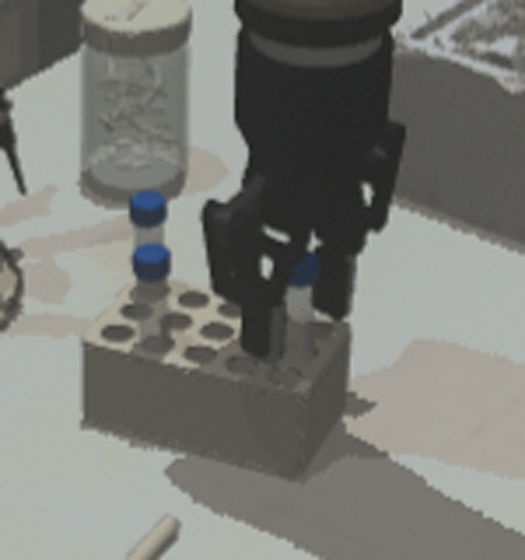

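The tube at about (303,285) in the crop is between the fingers, centred along the closing line and in the pad plane, with its cap above the pads. I'm closing now.

>>> {"api": "move_arm", "payload": {
  "series": [
    {"fingers":0,"linear":[0,0,0.2],"turn":0},
    {"fingers":-0.3,"linear":[0,0,0],"turn":0},
    {"fingers":-0.5,"linear":[0,0,0],"turn":0},
    {"fingers":-0.8,"linear":[0,0,0],"turn":0},
    {"fingers":-1,"linear":[0,0,0],"turn":0},
    {"fingers":-1,"linear":[0,0,0],"turn":0},
    {"fingers":-1,"linear":[0,0,0],"turn":0}
  ],
  "grip_force": 60
}}

```text
time: 12.15
tool_pos: [0.5353, -0.1662, 0.0609]
ee_rot: [0.0, 0.998, -0.063, 0.0]
wrist_force: [-1.2, 0.7, 2.4]
finger_gap: 0.0153
grip_force: 58.4
```

>>> {"api": "move_arm", "payload": {
  "series": [
    {"fingers":-1,"linear":[0,0,-1],"turn":0},
    {"fingers":-1,"linear":[0,0,-2],"turn":0},
    {"fingers":-1,"linear":[0,0,-3],"turn":0},
    {"fingers":-1,"linear":[0,0,-3],"turn":0},
    {"fingers":-1,"linear":[0,0,-3],"turn":0},
    {"fingers":-1,"linear":[0,0,-3],"turn":0},
    {"fingers":-1,"linear":[0,0,0],"turn":0}
  ]
}}

```text
time: 13.02
tool_pos: [0.5369, -0.1661, 0.2138]
ee_rot: [0.0, 0.998, -0.063, 0.003]
wrist_force: [-0.2, 0.6, -0.1]
finger_gap: 0.0155
grip_force: 58.4
```

```bash
python3 d.py .5655,.1632,.22;python3 - <<'E'
from h import *
s=get_image("scene");a=cv2.resize(s["image"][60:280,290:450],None,fx=2.7,fy=2.7,interpolation=2);save({"image":a},"g3.png")
E
```

```text
t 13.025 [ 0.5369 -0.1661  0.2138] yaw -7.202857207515765 f [-0.1741  0.58   -0.0805] 0.015459144639044346 58.433081235853024
.5655,.1632,.22 cm tool: [ -1.2908 -33.0312  -0.6374]
```

View pics/g3.png

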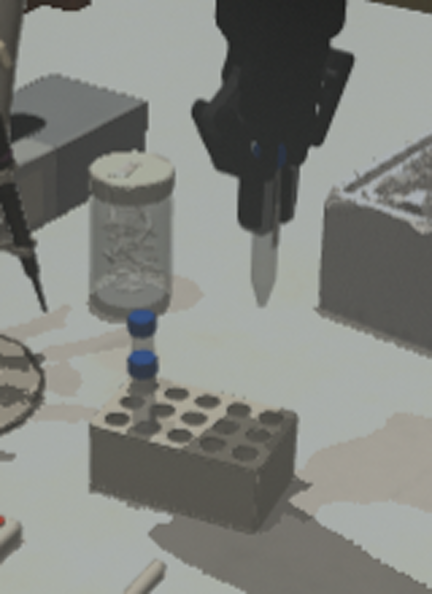

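The tube is held nearly vertical, with its foot at full-frame (387,173). The other two tubes are still in the rack. Next I move over the cup, staying high.

>>> {"api": "move_arm", "payload": {
  "series": [
    {"fingers":-1,"linear":[0,-3,-0.6],"turn":0},
    {"fingers":-1,"linear":[-0.3,-5,0],"turn":0},
    {"fingers":-1,"linear":[-0.3,-5,0],"turn":0},
    {"fingers":-1,"linear":[-0.3,-5,0],"turn":0},
    {"fingers":-1,"linear":[-0.3,-5,0],"turn":0},
    {"fingers":-1,"linear":[-0.1,-5,0],"turn":0},
    {"fingers":-1,"linear":[0,-3,0],"turn":0},
    {"fingers":-1,"linear":[0,-2,0],"turn":0}
  ]
}}

```text
time: 14.08
tool_pos: [0.5629, 0.1646, 0.2157]
ee_rot: [0.0, 0.998, -0.062, -0.001]
wrist_force: [0.6, 1.0, -0.1]
finger_gap: 0.0152
grip_force: 58.4
```

>>> {"api": "move_arm", "payload": {
  "series": [
    {"fingers":-1,"linear":[0,0,0],"turn":0},
    {"fingers":-1,"linear":[0,0,0],"turn":0},
    {"fingers":-1,"linear":[0,0,0],"turn":0}
  ]
}}

```text
time: 14.45
tool_pos: [0.5639, 0.1611, 0.2167]
ee_rot: [0.0, 0.998, -0.064, -0.0]
wrist_force: [-0.6, -0.3, 0.2]
finger_gap: 0.0152
grip_force: 58.4
```

```bash
python3 d.py .5655,.1632,.22;python3 - <<'E'
from h import *
s=get_image("scene");t=get_image("top")
a=cv2.resize(s["image"][140:320,190:330],None,fx=3.2,fy=3.2,interpolation=2);a=cv2.convertScaleAbs(a,alpha=1.8,beta=10);save({"image":a},"p1.png")
p=np.array(readout.read_state()["tool_pos"])
def proj(P,X):
    T=np.array(P["T"]);c=T[:3,:3].T@(np.array(X)-T[:3,3]);u=c[:2]/c[2];u=u*(1+P["k1"]*(u@u));return u*[P["fx"],P["fy"]]+[P["cx"],P["cy"]]
print("tcp",proj(s,p),"foot expected",proj(s,p-[0,0,.058]))
for n in("tube","cup_seat"):
  for r in finder.place_of(n,s)[:2]:print(n,r)
for r in finder.masks_of("tube",s)[:2]:
  v,u=np.nonzero(r["region"]);i=v>=v.max()-2;print(r["confidence"],r["centre"],v.min(),v.max(),u[i].mean(),u[v<v.min()+4].mean())
E
```

```text
t 14.45 [0.5639 0.1611 0.2167] yaw -7.352027493627679 f [-0.6247 -0.2748  0.1667] 0.01518586310324104 58.44773639459163
.5655,.1632,.22 cm tool: [ 0.1284 -0.2287 -0.3273]
tcp [247.32937568 225.29012816] foot expected [250.61833018 259.06382814]
tube {'centre': [251.9, 259.5], 'confidence': 0.86}
cup_seat {'centre': [251.3, 283.7], 'confidence': 0.63}
cup_seat {'centre': [305.3, 343.8], 'confidence': 0.52}
0.7 [345.6, 201.8] 190 221 343.30434782608694 342.35897435897436
0.61 [250.7, 232.4] 191 260 252.27272727272728 249.57894736842104
```

View pics/p1.png

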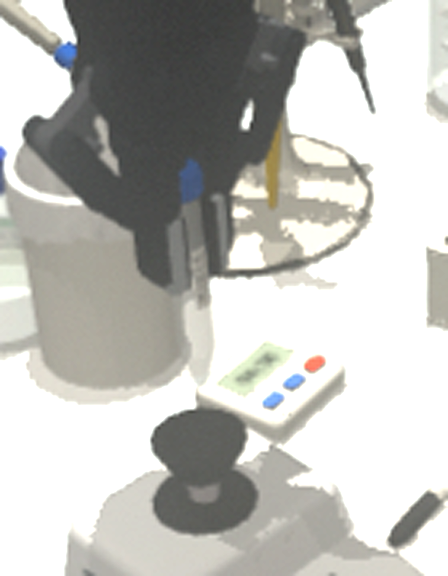

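The tube hangs above the cup with its foot at (252,259.5) and the rim centred at column 252. The image offset of about 2 px right agrees with the planned correction of (+1.3, −2.3) mm in tool axes.

>>> {"api": "move_arm", "payload": {
  "series": [
    {"fingers":-1,"linear":[0.1,-0.2,1],"turn":0},
    {"fingers":-1,"linear":[0,0,1],"turn":0},
    {"fingers":-1,"linear":[0,0,1],"turn":0},
    {"fingers":-1,"linear":[0,0,0],"turn":0},
    {"fingers":-1,"linear":[0,0,0],"turn":0},
    {"fingers":-1,"linear":[0,0,0],"turn":0}
  ]
}}

```text
time: 15.45
tool_pos: [0.5653, 0.165, 0.1872]
ee_rot: [-0.0, 0.998, -0.063, 0.0]
wrist_force: [1.0, 0.1, -0.2]
finger_gap: 0.0155
grip_force: 58.4
```

```bash
python3 d.py .5655,.1632,.172
python3 - <<'E'
from h import *
s=get_image("scene")
for n in("tube","cup_seat"):
  for r in finder.place_of(n,s)[:2]:print(n,r)
E
```

```text
t 15.45 [0.5653 0.165  0.1872] yaw -7.209694575581231 f [ 1.0301  0.1215 -0.2206] 0.015543775229755245 58.44945563469082
.5655,.1632,.172 cm tool: [0.0432 0.1728 1.5212]
tube {'centre': [253.8, 275.5], 'confidence': 0.95}
cup_seat {'centre': [253.8, 285.0], 'confidence': 0.78}
```

>>> {"api": "move_arm", "payload": {
  "series": [
    {"fingers":-1,"linear":[0,0.1,0.7],"turn":0},
    {"fingers":-1,"linear":[0,0,0.5],"turn":0},
    {"fingers":-1,"linear":[0,0,0],"turn":0},
    {"fingers":-1,"linear":[0,0,0],"turn":0}
  ]
}}

```text
time: 16.1
tool_pos: [0.5649, 0.1639, 0.1747]
ee_rot: [0.0, 0.998, -0.063, -0.0]
wrist_force: [-0.8, -0.2, 0.0]
finger_gap: 0.0157
grip_force: 58.5
```

>>> {"api": "move_arm", "payload": {
  "series": [
    {"fingers":-1,"linear":[0,0,0.2],"turn":0},
    {"fingers":-1,"linear":[0,0,0],"turn":0},
    {"fingers":-1,"linear":[0,0,0],"turn":0}
  ]
}}

```text
time: 16.48
tool_pos: [0.5649, 0.1639, 0.1729]
ee_rot: [-0.0, 0.998, -0.063, 0.0]
wrist_force: [0.0, -0.2, -0.0]
finger_gap: 0.0151
grip_force: 58.4
```

>>> {"api": "move_arm", "payload": {
  "series": [
    {"fingers":-1,"linear":[0,0,0.2],"turn":0},
    {"fingers":-1,"linear":[0,0,0],"turn":0},
    {"fingers":-1,"linear":[0,0,0],"turn":0}
  ]
}}

```text
time: 16.85
tool_pos: [0.5651, 0.1639, 0.1711]
ee_rot: [-0.0, 0.998, -0.063, 0.0]
wrist_force: [-0.5, -0.5, 2.5]
finger_gap: 0.0151
grip_force: 58.7
```

Contact came at z ≈ 0.171 with almost no side force, so the foot is seated. I now press towards 9 N.

>>> {"api": "move_arm", "payload": {
  "series": [
    {"fingers":-1,"linear":[0,0,0.2],"turn":0},
    {"fingers":-1,"linear":[0,0,0.15],"turn":0},
    {"fingers":-1,"linear":[0,0,0],"turn":0},
    {"fingers":-1,"linear":[0,0,0],"turn":0}
  ]
}}

```text
time: 17.35
tool_pos: [0.5652, 0.164, 0.1679]
ee_rot: [-0.0, 0.998, -0.063, 0.0]
wrist_force: [-0.8, 0.6, 6.9]
finger_gap: 0.0152
grip_force: 59.1
```

>>> {"api": "move_arm", "payload": {
  "series": [
    {"fingers":-1,"linear":[0,0,0.15],"turn":0},
    {"fingers":-1,"linear":[0,0,0],"turn":0},
    {"fingers":-1,"linear":[0,0,0],"turn":0},
    {"fingers":-1,"linear":[0,0,0],"turn":0}
  ]
}}

```text
time: 17.85
tool_pos: [0.5653, 0.164, 0.1667]
ee_rot: [-0.0, 0.998, -0.063, 0.001]
wrist_force: [-1.8, -0.5, 8.8]
finger_gap: 0.0152
grip_force: 59.2
```

```bash
python3 d.py
python3 - <<'E'
from h import *
s=get_image("scene");t=get_image("top");F=[readout.read_state()["wrist_force"]]
a=cv2.resize(s["image"][140:320,190:330],None,fx=3.2,fy=3.2,interpolation=2);a=cv2.convertScaleAbs(a,alpha=1.8,beta=10);save({"image":a},"p2.png")
print(F)
E
```

```text
t 17.85 [0.5653 0.164  0.1667] yaw -7.21391008301661 f [-1.8159 -0.4618  8.7997] 0.015182155090082618 59.192923295195214
[array([-1.86788142, -0.07285637,  8.05130228])]
```

View pics/p2.png

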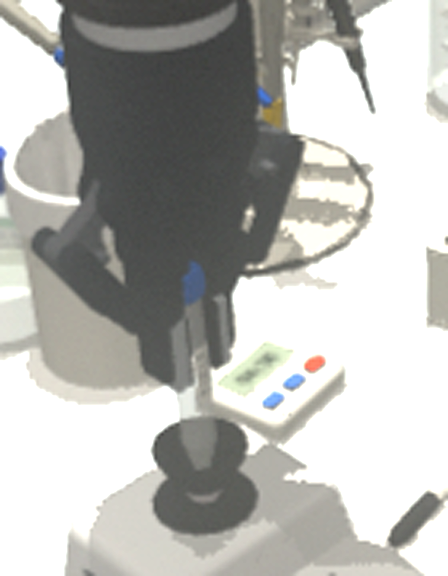

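The tube stands upright in the cup at crop (198,440), and the cup is about 4.6 mm down by both force and height. One small nudge, then I hand in.

>>> {"api": "move_arm", "payload": {
  "series": [
    {"fingers":-1,"linear":[0,0,0.03],"turn":0},
    {"fingers":-1,"linear":[0,0,0],"turn":0},
    {"fingers":-1,"linear":[0,0,0],"turn":0},
    {"fingers":-1,"linear":[0,0,0],"turn":0}
  ]
}}

```text
time: 18.45
tool_pos: [0.5653, 0.164, 0.1664]
ee_rot: [-0.0, 0.998, -0.063, 0.001]
wrist_force: [-2.0, -0.3, 8.5]
finger_gap: 0.0156
grip_force: 59.2
```

```bash
python3 -c "
from cell import ticket;print(ticket.hand_in())"
```

```text
the job is handed in; nothing more can be done
None
```

I handed the job in at 18.5 s with no verdict returned: power then touch-mode key pressed to their stops, middle key left alone, and the tube still gripped upright in the cup, held down about 5 mm (8.5 N).

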